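Seat the weighing plate on the dosing scale

ROBOT

A 6-joint arm with a two-finger parallel gripper is mounted at the origin on a cart in front of the work surface, level with it; the furniture and walls round the work are solid. World frame = base frame: x ahead of the robot, y to its left, z up, the work surface at z = 0. Lengths are in m, angles in rad, forces in N, time in s.
With the tool pointing down it reaches from about 0.25 to 0.725 m from the base axis. Payload 9.7 kg.
Tool frame: the origin (TCP) lies at the very end of the fingers, on their centre line; the grasp point (between the pads) lies 19 mm behind it; z points along the fingers, y is the line along which they close (so a half turn about z gives the same grasp; the last joint's range is limited). The gripper opens to 85 mm and grips with 20 to 120 N. Pads are 22 mm wide; open, the fingers measure 114 mm over their backs; the gripper's body (76 mm by 85 mm) begins 54 mm behind the grasp point. The pads swing forward as they close: fully open they stand 13 mm farther back than shut.
Start: joints at [-1.311, 0.087, 0.176, 1.66, 0, 1.571], TCP at [0.141, -0.532, 0.231] pointing down, gripper open.
Joint ranges: [-3.13, 3.13], [-0.85, 1.81], [-1.15, 1.24], [-2.2, 2.28], [-1.44, 1.52], [-3.14, 3.14]. Speed limits (rad/s): [2.22, 2.22, 2.57, 3.14, 3.14, 3.14].

INTERFACE

Orientations are given as a unit quaternion [w, x, y, z].
In Python, from workcell import manip gives the robot as it stands.
- The arm moves only by the tool carry_out, never from a script. Its argument "commands" is a list of rows, each an object of numbers: "x", "y", "z": the shift along the tool's x, y, z in m; "ax", "ay", "az": the turn, a rotation vector about the tool's x, y, z in degrees; "gripper": the finger opening in m, from 0 to 0.0854. A call has 1 to 8 rows; each row is the pose to reach, as a shift and turn from the pose commanded when the call began, along the tool's axes at that moment; what a row does not reach only later rows make up. A row lasts 1/10 s, in which the tool goes at most 50 mm and 8.59 degrees, less where a joint would pass 70% of its speed; a pose out of reach is approached as far as the arm can. A call with a gripper value outside its range is refused whole. The fingers move at their own pace and stop on an object; "force" is the grip in N (left out, the last holds). Time passes only in rows, so rows that repeat a pose let the fingers close. It gives the time, the measured TCP pose, the force, the opening and the grip force at its end, in the units of the state.
- manip.observe(): the state, without advancing time (a new reading comes with each control period).
- manip.camera(name): name is "side" or "top"; returns (picture, depth): 400x640x3 uint8, red, green, blue; 400x640 float32, m along the optical axis (not along the pixel's ray), 0 where there is no reading.
- manip.calibration(name): a dict with "vertical_fov" (degrees; the focal length in pixels is half the picture's height over the tangent of half this angle, whatever the lens; pixels are square), "cx", "cy" (the principal point, pixels), "rvec" (rotation vector, rad) and "tvec" (3), from world to camera coordinates, as OpenCV has them. Camera axes: x right, y down, z forward; pixel columns grow to the right and rows downward; lengths in m; the calibration is good to about 2 mm. A picture is of the moment at which its call begins. calibration takes no time and is no camera call.
- manip.hand_in(): hands the job in; it is judged then, once.
Trained networks look in the newest picture that a camera, given by its name, has taken for a name from the list of things; names that differ only in an ending like _2 or _b are one class to them, and where a whole thing is asked for, a point or a joint stands for the part that bears it (a point fixed in the world has none). Each returns a list of dicts, best first, with "conf" (0 to 1); they miss things now and then, are a little off and sometimes report something else, mostly with a low value. They report only what shows in the picture. A call takes as long as a camera call. They do not tell look-alikes from the thing itself.
- manip.outline_of(camera, thing): "pixels" (400x640 bool, what is visible of it) and "uv" ([column, row] in pixels, amid what is visible of it).
The state is a dict: "time_s": time; "joint_positions": joint angles; "dq": joint speeds; "joint_efforts": joint torques, N m; "tcp_pos": TCP position; "ee_rot": TCP orientation; "ft_force": force on the tool from outside, world axes, zero at the start; "wrist_torque": the same for the moment, N m; "grip_width": finger opening in m; "finger_force": force on a finger pad.
Only numpy, scipy, OpenCV 4.12 (cv2) and the standard library are available. Lean on these libraries where they do the work, as an engineer would, in place of code of your own. Each camera call takes 0.05 s, during which the arm holds its last target. There are 200 camera calls.

TASK

Put the round weighing plate back on the dosing scale: lay it down, without dropping it, with its three pairs of rods over the scale's three steel balls and press it down level by its knob past the sprung catches, until they pull it fully home and level on the balls. Press gently so that the load cell is never overloaded (keep the press well under 25 N), let go of the plate, and leave the other things on the worktop alone.

Things in the scene. Friction and masses are not known exactly. Their poses are not given: they have to be found in the camera images.
- plate: loose weighing plate, about 0.26 kg: steel disc 108 mm across, 8 mm thick, rim bevelled above and below, round dark wooden knob 24 mm across upright in the middle. Origin: centre of its underside, level with the bottoms of its rods; z up. Above the origin: disc underside 5 mm, rim crest 9, disc top 13, collar (34 mm across) to 16, knob top 55. Starts lying on its rods on the worktop
- knob_top (a point): centre of the flat top of the plate's knob, 55 mm above the plate's origin
- plate_rods (a point): point under the plate, midway between the two rods of the first pair, 36 mm from the centre along the plate's x. Three such pairs lie 120 degrees apart, each two parallel 6 mm rods, 14 mm apart axis to axis, running radially from 26 to 45 mm. The plate is three-fold symmetric: turning it a third makes no difference
- scale: dosing scale, fixed: black housing 170 x 150 mm, 22 mm high, grey display strip on its -x side. Over it a round aluminium bed 106 mm across carries three 14 mm steel balls 36 mm from the centre at 0, 120, 240 degrees from the scale's x (each goes between the rods of one pair) and three sprung catches with white rollers at 60, 180, 300 degrees. Origin: centre of underside on the worktop; z up
- ball_side (a point): point on the scale's x side, 36 mm from its axis, 46 mm above its underside, over or in the first ball; fixed to the housing. The bed with balls, catches and pin is height-adjustable and its setting is not reported: the ball tops stand anywhere from 43 to 63 mm above the scale's underside, so the height has to be felt
- bed_axis (a point): point on the scale's upright axis 46 mm above its underside. Laid on, the plate first rests on the rollers about 8 mm above home; kept level, a push of 5 to 10 N takes its rim past them (tilted, one may stay behind) and their springs draw it down the last 4 mm. Home: plate's origin 3 mm below the ball tops. A press of over 25 N on the plate overloads the load cell
- scale_bed (a joint): how far the bed is pushed down on its load cell, metres, 0.001 per 15 N: 0 bare, about 0.0002 under the plate's weight, overloaded above 0.00195 (the plate and a press of about 25 N)
- seat_pin (a joint): sprung brass pin amid the scale's bed that the plate's underside pushes down, metres: 0 with no plate, about 0.0043 with the plate fully home on the balls, over 0.006 if it lies turned wrongly with the balls between the rod pairs, under 0.002 if it is not yet home
- espresso_cup: white espresso cup with a handle, 62 x 88 x 55 mm, bystander; origin at the centre of its underside
- honey_jar: honey jar with white lid, 58 mm across, 85 mm high, bystander; origin at the centre of its underside
- jigger: brass double-cone jigger, 43 mm across, 86 mm high, bystander; origin at the centre of its underside
- creamer: orange jug with handle, 67 x 103 x 85 mm, bystander; origin at the centre of its underside
- spice_jar: glass spice jar with dark lid, 41 mm across, 105 mm high, bystander; origin at the centre of its underside
Mind the look-alikes: they are no part of the job. What is shaped like the scale but pink is not meant.

How it is judged:
On the way, in this order (a step that is already met when the one before it is completed fails the run):
1. the plate is lifted clear of the worktop (height (world z) of plate above 0.03 m), for 0.1 s.
2. the plate is laid on the catches and pressed there by the robot, not yet home (not dropped or thrown on) (contact force between the fingers and plate above 0.5 N and contact force between plate and scale above 2 N and horizontal distance between plate and scale below 0.012 m and value of joint seat_pin below 0.002 m), for 0.05 s.
3. the plate is home on the three balls (value of joint seat_pin between 0.003 and 0.0052 m and horizontal distance between plate and scale below 0.0025 m), for 0.2 s.
At the end, for the whole second after the job is handed in: the plate sits fully home on the three balls: centred on the scale within 2.5 mm, level within 0.025 rad, the seat pin pushed down by 3 to 5.2 mm (about 4.3 mm is home), and the plate is let go and at rest (all of step 3 and angle between plate's own z axis and vertical below 0.025 rad and linear speed of plate below 0.01 m/s); the robot touches nothing.
It fails at once if the load cell is overloaded: pushed down by more than 1.95 mm (a press of about 25 N on the plate) (value of joint scale_bed above 0.00195 m).
It fails at once if the plate is dropped or slammed onto the scale (more than 90 N of contact) (contact force between plate and scale above 90 N).
It fails at once if the robot itself bears on the scale with more than 15 N (contact force between the arm and scale above 15 N).
It fails at once if a bystander is pushed more than 30 mm (distance of any of espresso_cup, honey_jar, jigger, creamer, spice_jar from where it was at the start of the episode above 0.03 m).
It also fails if it takes over 45 s, if anything falls off the work surface, if the arm or the gripper's body presses on something with over 40 N, if the wrist force passes 120 N, or if a joint passes its speed limit or range.

## Working session

There is one attempt and no reset: what is moved stays moved. The work goes in short steps, Python scripts to look and compute and a tool call to move; the robot and the scene stay as the last step left them, time stands still between calls to the robot, and variables do not carry over. Pictures are saved under pics/ and viewed, at most 10 in all, crops included, and the job is handed in when it is done.

Besides the shell and the picture viewer there is one more tool, called after ">>>" by a JSON object that holds its "op" and its "data", one argument or row to a line. carry_out: Moves the arm, as the interface text tells. Its arguments: {"type":"object","properties":{"commands":{"type":"array","items":{"type":"object","properties":{"x":{"type":"number"},"y":{"type":"number"},"z":{"type":"number"},"ax":{"type":"number"},"ay":{"type":"number"},"az":{"type":"number"},"gripper":{"type":"number"}}}},"force":{"type":"number"}},"required":["commands"]}

```bash
mkdir -p pics
cat > h.py <<'E'
import numpy as np, cv2
from workcell import manip
from scipy.spatial.transform import Rotation as R
def cal(n):
    c=manip.calibration(n); f=200/np.tan(np.radians(c["vertical_fov"])/2)
    return c,f,R.from_rotvec(np.ravel(c["rvec"])).as_matrix(),np.ravel(c["tvec"])
def cloud(n,d):
    c,f,M,t=cal(n); v,u=np.mgrid[0:400,0:640]
    p=np.stack([(u-c["cx"])/f*d,(v-c["cy"])/f*d,d],-1)
    w=(p-t)@M; w[d<=0]=np.nan; return w
def ray(n,uv,z):
    c,f,M,t=cal(n); r=np.array([(uv[0]-c["cx"])/f,(uv[1]-c["cy"])/f,1])@M; o=-t@M
    return o+r*(z-o[2])/r[2]
def save(n,im): cv2.imwrite(n,im[...,::-1])
E
python3 - <<'E'
from h import *
for n in("side","top"):
    im,d=manip.camera(n); save(f"pics/{n}0.png",im); np.savez(f"{n}0.npz",im=im,d=d); w=cloud(n,d)
    for t in("plate","scale","knob_top"):
        for o in manip.outline_of(n,t):
            m=o["pixels"]; print(n,t,round(o["conf"],2),np.round(o["uv"]),m.sum(),np.round(np.nanmedian(w[m],0),3))
s=manip.observe(); print(s)
E
```

```text
side plate 0.95 [283. 241.] 675 [ 0.512 -0.176  0.013]
side scale 0.98 [336. 143.] 759 [0.265 0.37  0.024]
side scale 0.78 [355. 201.] 1423 [0.557 0.127 0.024]
side knob_top 0.74 [284. 237.] 680 [ 0.512 -0.174  0.013]
top plate 0.66 [362. 215.] 741 [ 0.502 -0.166  0.012]
top scale 0.77 [272. 201.] 2002 [0.539 0.149 0.024]
top knob_top 0.83 [364. 212.] 720 [ 0.5   -0.166  0.012]
{'time_s': 0.4, 'joint_positions': array([-1.31102489e+00,  8.70011235e-02,  1.75798689e-01,  1.65982573e+00,
        1.84182836e-05,  1.57077877e+00]), 'dq': array([ 0.00039784, -0.00080731,  0.00065597,  0.00046068,  0.00015884,
        0.00113557]), 'joint_efforts': array([ 1.53315145e-04, -5.19500685e+01,  4.64384615e+01,  3.41932820e-03,
        1.01001993e-05,  1.31473507e-05]), 'tcp_pos': array([ 0.14126714, -0.53150499,  0.23117653]), 'ee_rot': array([-1.16137502e-04,  9.91575558e-01,  1.29529528e-01, -5.88160812e-06]), 'ft_force': array([ 0.19438099, -0.05195235, -0.50031728]), 'wrist_torque': array([-0.04180021,  0.00706748,  0.00739295]), 'finger_force': 0.0, 'grip_width': 0.08544649637095121}
```

View pics/top0.png

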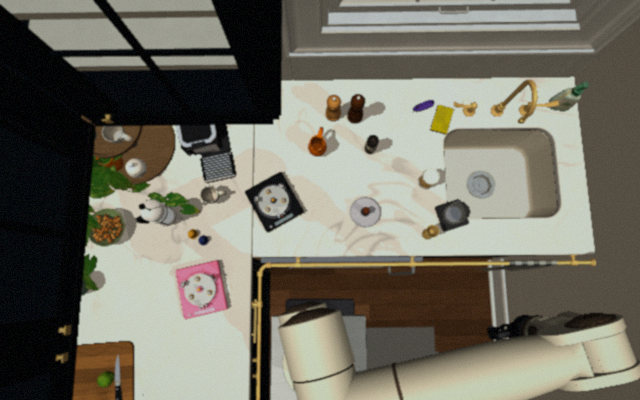

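View pics/side0.png

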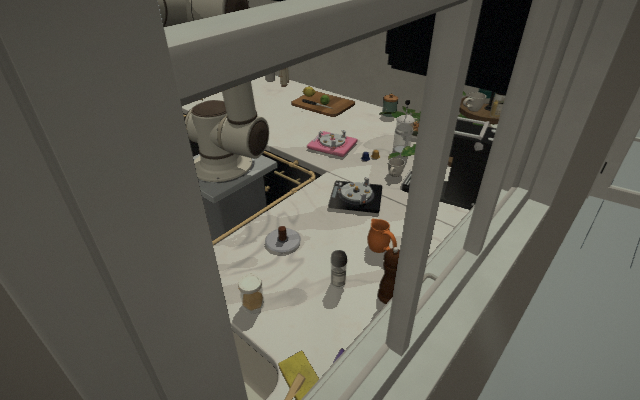

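The top view shows the black scale at (272,201) and a pink look-alike at (200,289); the plate, with its dark knob, is at (365,211). Only the black one fits the description. I'll confirm that in an enlarged crop.

Run:
```python
from h import *
t=np.load("top0.npz")["im"]; s=np.load("side0.npz")["im"]
c=lambda im,u,v,w,h:cv2.resize(im[v:v+h,u:u+w],(400,300),interpolation=cv2.INTER_CUBIC)
A=np.vstack([np.hstack([c(t,232,169,80,60),c(t,330,184,72,54)]),np.hstack([c(s,316,165,80,60),c(s,248,211,72,54)])])
save("pics/crop.png",A)
for n in("top","side"): print(n,cal(n)[1],-cal(n)[3]@cal(n)[2])
d=np.load("top0.npz")["d"]; w=cloud("top",d)
np.set_printoptions(linewidth=200)
print((w[195:229:2,348:384:2,2]*1000).round())
print((w[180:222:2,252:296:2,2]*1000).round())
```

```text
top 431.26571354227536 [ 0.27248477 -0.01447627  1.50447087]
side 397.38363538310534 [ 1.17013514 -0.77529468  0.81238459]
[[-5. -5.  2. -3. -4. -5. -5.  4.  2.  1.  1. -1.  1. -7. -0.  1. -1. -2.]
 [-0. -6.  2. -0.  2. -1. -1. -2. 10.  7. -0.  2. -1.  0.  2.  0. -3. -7.]
 [-0.  2.  3. -1.  2.  8. 13. 11.  8. 22.  6. 10. 10. -3.  0. -3. -2.  0.]
 [ 1. -1. -0.  0. 12. 13. 17. 13. 13.  4. 11. 11. 10. 18. -4. -0.  2.  3.]
 [ 1. -3.  3. 11. 10. 11. 14. 16. 20.  9.  6. 15.  9. 10. 13. -2. -1.  2.]
 [-1. -4. 13. 13. 15. 13. 15.  3. 12. 12. 11. 12. 13. 15. 15. 12.  2. -6.]
 [-5. -2. 16. 17. 14. 14. 11.  5. 12. 58. 11. 16.  7.  9. 13. 16. -1.  2.]
 [-2. 10. 17.  9. 10.  9.  8. 18. 51. 57. 57. 12. 12. 15. 18. 10. 11.  1.]
 [ 1.  8. 15. 11. 13.  9. 13. 26. 50. 55. 52. 13. 22. 16.  9. 15. 12. -2.]
 [-1. 14. 10.  8. 13. 15. 13. 14. 54. 52. 50. 12. 21. 14. 18. 16.  8.  1.]
 [-5.  5. 12.  9. 13. 17. 11. 17. 12. 11. 14. 14. 12. 21. 18.  8.  9. -3.]
 [-1. -6.  5. 15. 11. 14.  8.  7.  6.  7. 13. 13.  9. 18. 13.  8.  2. -1.]
 [-1. -4.  4. 11.  9. 14. 15. 10. 15. 12. 16. 18. 12. 13. 14.  7. -2. -5.]
 [
[... 1972 characters left out ...]
  17.  20.  24.  24.]
 [  0.  -5.  21.  15.  28.  39.  38.  33.  43.  37.  33.  34.  36.  30.  43.  40.  29.  22.  19.  23.  19.  21.]
 [  3.   3.  22.  23.  28.  22.  31.  35.  34.  39.  34.  37.  42.  39.  33.  57.  39.  25.  23.  25.  27.  24.]
 [  1.  -5.  -0.  17.  20.  26.  17.  26.  36.  36.  33.  40.  31.  54.  58.  59.  28.  22.  19.  20.  23.  27.]
 [ -4.   2.   4.  18.  22.  19.  23.  23.  23.  28.  22.  22.  22.  35.  44.  29.  20.  17.  25.  17.  15.  13.]
 [ -5.  -3.  -3.   3.  23.  23.  21.  19.  21.  23.  29.  19.  19.  23.  15.  25.  23.  21.  22.  21.  19.  -3.]
 [ -8.  -2.  -1.   2.  15.  21.  24.  21.  18.  14.  23.  25.  18.  21.  24.  20.  30.  20.  21.  16.  -1.  -1.]]
```

View pics/crop.png

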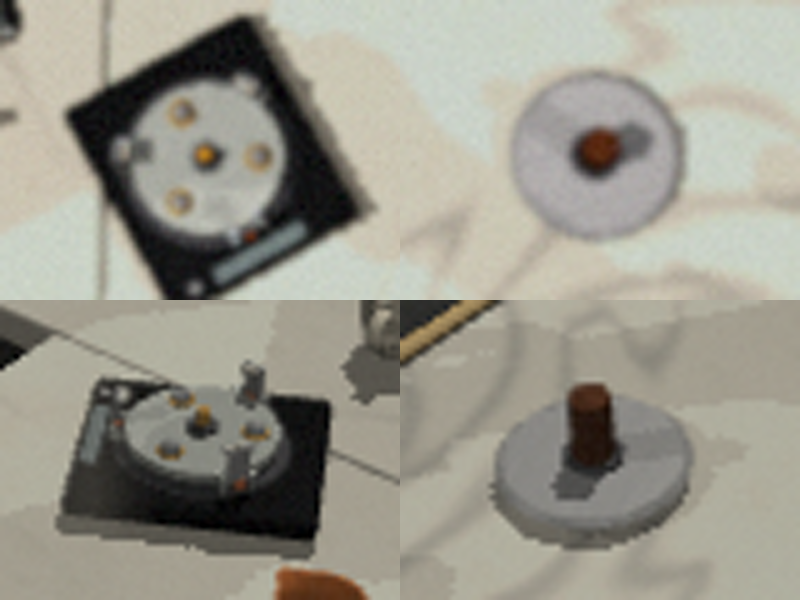

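The crop confirms the black scale: grey strip on its lower right, three balls with gold rims, and the pin. The plate is at upper right and its rods are hidden, so its yaw has to be seen from below after lifting.

Run:
```python
from h import *
for n in("top","side"):
    im,d=manip.camera(n)
    for t in("plate","knob_top","scale"):
        for o in manip.outline_of(n,t):
            v,u=np.nonzero(o["pixels"]); (e,ax,_)=cv2.fitEllipse(cv2.convexHull(np.c_[u,v].astype(np.float32)))
            print(n,t,round(o["conf"],2),np.round(e,1),np.round(ax,1),"z.010:",ray(n,e,.010).round(4)[:2])
    c,f,M,t=cal(n); w=cloud(n,d)
    k=(w[...,2]>.045)&(w[...,2]<.07)&(np.hypot(w[...,0]-.505,w[...,1]+.17)<.04); v,u=np.nonzero(k); print(n,"knob",w[k].mean(0).round(4),k.sum(),(u.mean(),v.mean()))
    k=(w[...,2]>.006)&(w[...,2]<.025)&(np.hypot(w[...,0]-.505,w[...,1]+.17)<.07); print(n,"disc",w[k].mean(0).round(4),w[k].min(0).round(3),w[k].max(0).round(3))
g=lambda p,a,b,s:((np.array(p)+.5)/s-.5+[a,b])
T=[g(p,232,169,5) for p in((181,111),(259,156),(179,202),(206,155))]
S=[g(p,316,165,5) for p in((180,99),(171,149),(256,132),(203,112))]  # order unknown
for n,L in(("top",T),("side",S)):
    for z in(.040,.05): print(n,z,[ray(n,p,z)[:2].round(4) for p in L])
P={}
for n in("top","side"):
    c,f,M,t=cal(n); P[n]=np.array([[f,0,c["cx"]],[0,f,c["cy"]],[0,0,1]])@np.c_[M,t]
X=cv2.triangulatePoints(P["top"],P["side"],np.array(T[3]).reshape(2,1),np.array(S[3]).reshape(2,1)); print("pin",(X[:3]/X[3]).ravel())
X=cv2.triangulatePoints(P["top"],P["side"],np.mean(T[:3],0).reshape(2,1),np.mean(S[:3],0).reshape(2,1)); print("balls",(X[:3]/X[3]).ravel())
```

```text
top plate 0.92 [365.  211.8] [30.3 31. ] z.010: [ 0.5041 -0.1677]
top knob_top 0.73 [364.7 211.9] [30.1 31.1] z.010: [ 0.5036 -0.1667]
top knob_top 0.21 [318.5 142.9] [18.1 27.8] z.010: [ 0.7571 -0.007 ]
top scale 0.96 [273.5 202.4] [54.5 59.7] z.010: [0.5407 0.1535]
top scale 0.72 [202.2 289.5] [58.8 62.5] z.010: [0.2416 0.3941]
top knob [ 0.5031 -0.1674  0.0537] 40 (np.float64(366.2), np.float64(210.075))
top disc [ 0.5022 -0.1672  0.012 ] [ 0.44  -0.225  0.006] [ 0.557 -0.111  0.023]
side plate 0.56 [282.5 239.4] [26.1 34.4] z.010: [ 0.5043 -0.1675]
side knob_top 0.72 [282.5 239.3] [25.7 35.4] z.010: [ 0.504  -0.1668]
side scale 0.82 [356.2 196.6] [38.3 59.8] z.010: [0.5458 0.1528]
side scale 0.69 [331.4 143.5] [26.6 49.6] z.010: [0.2401 0.398 ]
side scale 0.5 [282.3 239.1] [27.  34.9] z.010: [ 0.5027 -0.1668]
side knob [ 0.506  -0.1692  0.0532] 51 (np.float64(281.54901960784315), np.float64(229.05882352941177))
side disc [ 0.5103 -0.1736  0.0131] [ 0.453 -0.222  0.007] [ 0.556 -0.117  0.025]
top 0.04 [array([0.5763, 0.1704]), array([0.544, 0.116]), array([0.5124, 0.171 ]), array([0.5451, 0.1527])]
top 0.05 [array([0.5743, 0.1691]), array([0.5422, 0.1151]), array([0.5107, 0.1697]), array([0.5432, 0.1515])]
side 0.04 [array([0.5145, 0.1666]), array([0.5453, 0.1147]), array([0.5777, 0.1669]), array([0.5362, 0.1637])]
side 0.05 [array([0.523 , 0.1544]), array([0.5534, 0.1032]), array([0.5854, 0.1547]), array([0.5444, 0.1515])]
pin [0.54363796 0.15186053 0.0494086 ]
balls [0.54435297 0.15248078 0.03751093]
```

>>> {"op": "carry_out", "data": {
  "commands": [
    {"x": 0.04, "y": -0.025},
    {"x": 0.08, "y": -0.05},
    {"x": 0.12, "y": -0.075},
    {"x": 0.16, "y": -0.1},
    {"x": 0.2, "y": -0.125},
    {"x": 0.25, "y": -0.15},
    {"x": 0.29, "y": -0.175},
    {"x": 0.33, "y": -0.2}
  ],
  "force": 60
}}

```text
invalid input
```

>>> {"op": "carry_out", "data": {
  "commands": [
    {"x": 0.04, "y": -0.02},
    {"x": 0.08, "y": -0.04},
    {"x": 0.1136, "y": -0.0588},
    {"x": 0.1136, "y": -0.0588, "z": 0.03},
    {"x": 0.1136, "y": -0.0588, "z": 0.07},
    {"x": 0.1136, "y": -0.0588, "z": 0.1},
    {"x": 0.1136, "y": -0.0588, "z": 0.12},
    {"x": 0.1136, "y": -0.0588, "z": 0.12}
  ]
}}

```text
invalid input
```

Run:
```python
from h import *
s=manip.observe(); M=R.from_quat(np.roll(s["ee_rot"],-1)).as_matrix()
print(s["time_s"],s["tcp_pos"],s["joint_positions"].round(2),s["ft_force"],M.round(3)); print((np.array([.5035,-.1675,.023])-s["tcp_pos"])@M)
```

```text
0.8 [ 0.14128978 -0.53153393  0.23131659] [-1.31  0.09  0.18  1.66 -0.    1.57] [ 0.35705189 -0.33943885 -0.09668025] [[ 0.966  0.257 -0.   ]
 [ 0.257 -0.966 -0.   ]
 [-0.     0.    -1.   ]]
[ 0.44359571 -0.25874722  0.20829179]
```

>>> {"op": "carry_out", "data": {
  "commands": [
    {"x": 0.04, "y": -0.025, "z": 0, "ax": 0, "ay": 0, "az": 0, "gripper": 0.085},
    {"x": 0.08, "y": -0.05, "z": 0, "ax": 0, "ay": 0, "az": 0, "gripper": 0.085},
    {"x": 0.12, "y": -0.075, "z": 0, "ax": 0, "ay": 0, "az": 0, "gripper": 0.085},
    {"x": 0.16, "y": -0.1, "z": 0, "ax": 0, "ay": 0, "az": 0, "gripper": 0.085},
    {"x": 0.2, "y": -0.125, "z": 0, "ax": 0, "ay": 0, "az": 0, "gripper": 0.085},
    {"x": 0.25, "y": -0.15, "z": 0, "ax": 0, "ay": 0, "az": 0, "gripper": 0.085},
    {"x": 0.29, "y": -0.175, "z": 0, "ax": 0, "ay": 0, "az": 0, "gripper": 0.085},
    {"x": 0.33, "y": -0.2, "z": 0, "ax": 0, "ay": 0, "az": 0, "gripper": 0.085}
  ],
  "force": 60
}}

```text
time_s: 1.6
tcp_pos: [0.4098, -0.252, 0.2315]
ee_rot: [0.0, 0.992, 0.129, 0.0]
ft_force: [0.8, -1.5, 1.3]
grip_width: 0.085
finger_force: 0.0
```

>>> {"op": "carry_out", "data": {
  "commands": [
    {"x": 0.04, "y": -0.02, "z": 0, "ax": 0, "ay": 0, "az": 0, "gripper": 0.07},
    {"x": 0.08, "y": -0.04, "z": 0.03, "ax": 0, "ay": 0, "az": 0, "gripper": 0.07},
    {"x": 0.1136, "y": -0.0588, "z": 0.06, "ax": 0, "ay": 0, "az": 0, "gripper": 0.07},
    {"x": 0.1136, "y": -0.0588, "z": 0.09, "ax": 0, "ay": 0, "az": 0, "gripper": 0.07},
    {"x": 0.1136, "y": -0.0588, "z": 0.12, "ax": 0, "ay": 0, "az": 0, "gripper": 0.07},
    {"x": 0.1136, "y": -0.0588, "z": 0.13, "ax": 0, "ay": 0, "az": 0, "gripper": 0.07},
    {"x": 0.1136, "y": -0.0588, "z": 0.13, "ax": 0, "ay": 0, "az": 0, "gripper": 0.07}
  ],
  "force": 60
}}

```text
time_s: 2.3
tcp_pos: [0.5026, -0.1674, 0.1003]
ee_rot: [-0.001, 0.992, 0.129, -0.001]
ft_force: [0.6, 0.4, 1.2]
grip_width: 0.0697
finger_force: 0.0
```

Run:
```python
from h import *
s=manip.observe(); M=R.from_quat(np.roll(s["ee_rot"],-1)).as_matrix()
print(s["time_s"],s["tcp_pos"],s["joint_positions"].round(2),s["ft_force"],s["grip_width"])
im,d=manip.camera("side"); save("pics/s1.png",cv2.resize(im[150:270,220:380],(640,480),interpolation=cv2.INTER_CUBIC))
```

```text
2.3 [ 0.50259399 -0.16744367  0.10030841] [-0.32  0.03 -0.14  1.41  0.    2.56] [0.63771443 0.4404408  1.23122083] 0.06970915907697905
```

View pics/s1.png

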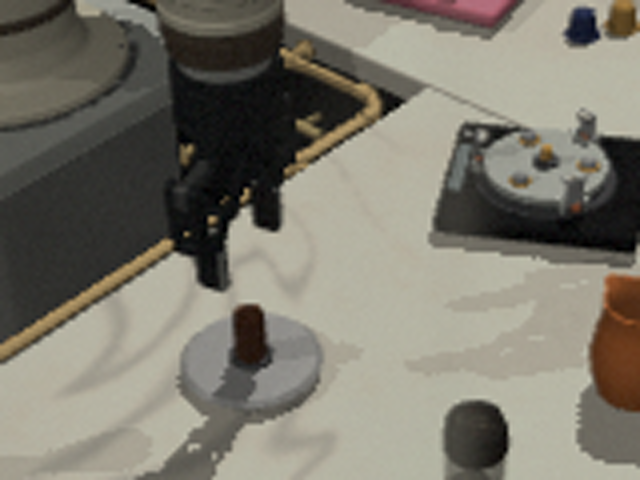

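The gripper (crop 240,250) is right above the knob (248,312). I'm turning the wrist to keep joint 6 away from its limit, then descending.

>>> {"op": "carry_out", "data": {
  "commands": [
    {"x": 0, "y": 0, "z": 0, "ax": 0, "ay": 0, "az": -8.5, "gripper": 0.06},
    {"x": 0, "y": 0, "z": 0, "ax": 0, "ay": 0, "az": -17, "gripper": 0.06},
    {"x": 0, "y": 0, "z": 0.01, "ax": 0, "ay": 0, "az": -25.5, "gripper": 0.06},
    {"x": 0, "y": 0, "z": 0.02, "ax": 0, "ay": 0, "az": -34, "gripper": 0.06},
    {"x": 0, "y": 0, "z": 0.03, "ax": 0, "ay": 0, "az": -42.5, "gripper": 0.06},
    {"x": 0, "y": 0, "z": 0.03, "ax": 0, "ay": 0, "az": -51, "gripper": 0.06},
    {"x": 0, "y": 0, "z": 0.03, "ax": 0, "ay": 0, "az": -59, "gripper": 0.06},
    {"x": 0, "y": 0, "z": 0.03, "ax": 0, "ay": 0, "az": -60, "gripper": 0.06}
  ]
}}

```text
time_s: 3.15
tcp_pos: [0.5043, -0.1683, 0.0735]
ee_rot: [0.001, 0.793, 0.609, 0.001]
ft_force: [0.4, -0.5, 0.4]
grip_width: 0.0601
finger_force: 0.0
```

>>> {"op": "carry_out", "data": {
  "commands": [
    {"x": 0, "y": 0, "z": 0.015, "ax": 0, "ay": 0, "az": 0, "gripper": 0.06},
    {"x": 0, "y": 0, "z": 0.03, "ax": 0, "ay": 0, "az": 0, "gripper": 0.06},
    {"x": 0, "y": 0, "z": 0.04, "ax": 0, "ay": 0, "az": 0, "gripper": 0.06},
    {"x": 0, "y": 0, "z": 0.047, "ax": 0, "ay": 0, "az": 0, "gripper": 0.06},
    {"x": 0, "y": 0, "z": 0.047, "ax": 0, "ay": 0, "az": 0, "gripper": 0.06}
  ]
}}

```text
time_s: 3.65
tcp_pos: [0.5025, -0.1673, 0.0227]
ee_rot: [-0.001, 0.794, 0.608, -0.001]
ft_force: [-0.9, -0.2, -0.2]
grip_width: 0.0597
finger_force: 0.0
```

>>> {"op": "carry_out", "data": {
  "commands": [
    {"x": 0, "y": 0, "z": 0, "ax": 0, "ay": 0, "az": 0, "gripper": 0.03},
    {"x": 0, "y": 0, "z": 0, "ax": 0, "ay": 0, "az": 0, "gripper": 0.015},
    {"x": 0, "y": 0, "z": 0, "ax": 0, "ay": 0, "az": 0, "gripper": 0.015},
    {"x": 0, "y": 0, "z": 0, "ax": 0, "ay": 0, "az": 0, "gripper": 0.015},
    {"x": 0, "y": 0, "z": 0, "ax": 0, "ay": 0, "az": 0, "gripper": 0.015},
    {"x": 0, "y": 0, "z": 0, "ax": 0, "ay": 0, "az": 0, "gripper": 0.015}
  ],
  "force": 60
}}

```text
time_s: 4.25
tcp_pos: [0.5038, -0.1678, 0.025]
ee_rot: [0.001, 0.794, 0.608, 0.0]
ft_force: [-1.1, 0.2, 5.3]
grip_width: 0.0223
finger_force: 58.7
```

>>> {"op": "carry_out", "data": {
  "commands": [
    {"x": 0, "y": 0, "z": -0.01, "ax": 0, "ay": 0, "az": 0, "gripper": 0.015},
    {"x": 0, "y": 0, "z": -0.04, "ax": 0, "ay": 0, "az": 0, "gripper": 0.015},
    {"x": 0, "y": 0, "z": -0.08, "ax": 0, "ay": 0, "az": 0, "gripper": 0.015},
    {"x": 0, "y": 0, "z": -0.12, "ax": 0, "ay": 0, "az": 0, "gripper": 0.015},
    {"x": 0, "y": 0, "z": -0.16, "ax": 0, "ay": 0, "az": 0, "gripper": 0.015},
    {"x": 0, "y": 0, "z": -0.2, "ax": 0, "ay": 0, "az": 0, "gripper": 0.015},
    {"x": 0, "y": 0, "z": -0.23, "ax": 0, "ay": 0, "az": 0, "gripper": 0.015}
  ]
}}

```text
time_s: 4.95
tcp_pos: [0.5032, -0.1676, 0.2572]
ee_rot: [0.001, 0.794, 0.608, 0.0]
ft_force: [0.2, -1.5, -2.8]
grip_width: 0.0223
finger_force: 59.1
```

Run:
```python
from h import *
s=manip.observe(); M=R.from_quat(np.roll(s["ee_rot"],-1)).as_matrix()
print(s["time_s"],s["tcp_pos"],s["joint_positions"].round(2),s["ft_force"],s["grip_width"],s["finger_force"])
print(M.round(2))
cam=np.array([1.170,-.775,.812]); d=cam-s["tcp_pos"]; d/=np.linalg.norm(d); print(d, d@M)
```

```text
4.95 [ 0.50321711 -0.16758462  0.25721584] [-0.32  0.05  0.19  1.71 -0.    1.51] [ 0.16345241 -1.48413962 -2.81797853] 0.022310532326450735 59.059937596321106
[[ 0.26  0.97  0.  ]
 [ 0.97 -0.26 -0.  ]
 [-0.    0.   -1.  ]]
[ 0.62967451 -0.57361097  0.52390883] [-0.38962331  0.75836004 -0.52257414]
```

Gripped and lifted: the weight shows at the wrist. Now I'm tilting the underside toward the side camera to read the yaw.

>>> {"op": "carry_out", "data": {
  "commands": [
    {"x": 0, "y": 0, "z": 0, "ax": -7.1, "ay": -3.6, "az": 0, "gripper": 0.015},
    {"x": 0, "y": 0, "z": 0, "ax": -14.2, "ay": -7.2, "az": 0, "gripper": 0.015},
    {"x": 0, "y": 0, "z": 0, "ax": -21.3, "ay": -10.8, "az": 0, "gripper": 0.015},
    {"x": 0, "y": 0, "z": 0, "ax": -28.4, "ay": -14.4, "az": 0, "gripper": 0.015},
    {"x": 0, "y": 0, "z": 0, "ax": -35.5, "ay": -18, "az": 0, "gripper": 0.015},
    {"x": 0, "y": 0, "z": 0, "ax": -42.6, "ay": -21.6, "az": 0, "gripper": 0.015},
    {"x": 0, "y": 0, "z": 0, "ax": -49.7, "ay": -25.2, "az": 0, "gripper": 0.015},
    {"x": 0, "y": 0, "z": 0, "ax": -56.8, "ay": -28.8, "az": 0, "gripper": 0.015}
  ],
  "force": 100
}}

```text
time_s: 5.75
tcp_pos: [0.5118, -0.1665, 0.2541]
ee_rot: [0.519, 0.676, 0.515, 0.093]
ft_force: [19.1, -3.8, 28.1]
grip_width: 0.0217
finger_force: 99.5
```

Run:
```python
from h import *
im,d=manip.camera("side"); s=manip.observe(); M=R.from_quat(np.roll(s["ee_rot"],-1)).as_matrix()
print(s["time_s"],s["tcp_pos"],s["joint_positions"].round(2),s["grip_width"]); np.savez("side1.npz",im=im,d=d,M=M,p=s["tcp_pos"])
c,f,Rc,t=cal("side")
# underside-plane origin: TCP z was .024 above plate origin => origin at tool z +.024 ; 
p=s["tcp_pos"]+M[:,2]*.020; q=Rc@p+t; u=f*q[0]/q[2]+c["cx"]; v=f*q[1]/q[2]+c["cy"]; print(u,v,q[2])
u0,v0=int(u)-40,int(v)-30; print(u0,v0)
save("pics/under.png",cv2.resize(im[v0:v0+60,u0:u0+80],(800,600),interpolation=cv2.INTER_CUBIC))
```

```text
5.8 [ 0.51151758 -0.16590901  0.24285067] [ 0.02 -0.84 -0.89  0.56 -0.67  1.49] 0.02150246693035198
279.81115592593625 181.37789858143205 1.0479022269054412
239 151
```

View pics/under.png

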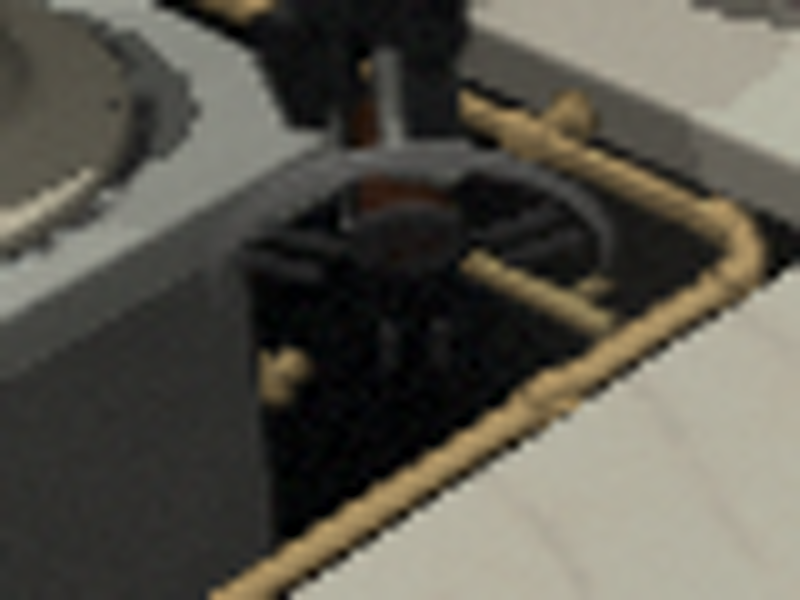

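The underside is dark, but three rod pairs show: left (300,255), right (530,230) and bottom (415,340). I'll rectify the view onto the plate plane.

Run:
```python
from h import *
for _ in range(5): manip.camera("side")
ims=[]
for _ in range(6): im,d=manip.camera("side"); ims.append(im.astype(float))
im=np.mean(ims,0).astype(np.float32); s=manip.observe(); M=R.from_quat(np.roll(s["ee_rot"],-1)).as_matrix()
print(s["time_s"],s["tcp_pos"],s["joint_positions"].round(3),s["ft_force"]); np.savez("side1.npz",im=im,M=M,p=s["tcp_pos"])
c,f,Rc,t=cal("side")
g=(np.arange(600)-300)/600*.13
X,Y=np.meshgrid(g,g)
P=s["tcp_pos"]+X[...,None]*M[:,0]+Y[...,None]*M[:,1]+.023*M[:,2]
q=P@Rc.T+t; mx=(f*q[...,0]/q[...,2]+c["cx"]).astype(np.float32); my=(f*q[...,1]/q[...,2]+c["cy"]).astype(np.float32)
r=cv2.remap(im,mx,my,cv2.INTER_CUBIC).max(-1); np.save("rect.npy",r)
o=np.clip((np.clip(r,0,None)/110)**.6*255,0,255).astype(np.uint8); o=cv2.cvtColor(o,cv2.COLOR_GRAY2BGR)
cv2.circle(o,(300,300),249,(0,255,255),1); cv2.drawMarker(o,(300,300),(0,0,255),0,10)
cv2.imwrite("pics/rect.png",o)
```

```text
6.35 [ 0.51191032 -0.16684777  0.25605665] [ 0.016 -0.847 -0.865  0.583 -0.66   1.498] [ 0.01950005 -0.62534701 -1.77815476]
```

View pics/rect.png

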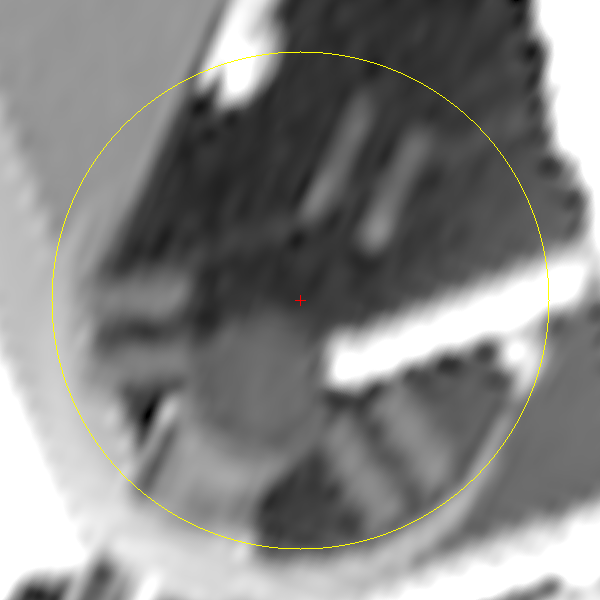

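Run:
```python
from h import *
from scipy.optimize import differential_evolution
z=np.load("side1.npz"); im=cv2.GaussianBlur(z["im"].max(-1),(0,0),.5); M,p=z["M"],z["p"]; c,f,Rc,t=cal("side")
rr=np.linspace(.028,.043,12)
def val(x,off,k):
    a=np.radians(x[2]+120*k); e=np.array([np.cos(a),np.sin(a)]); n=np.array([-e[1],e[0]])
    P=np.array([x[0],x[1]])+rr[:,None]*e+off*n
    W=p+P@M[:,:2].T+x[3]*M[:,2]; q=W@Rc.T+t
    uv=np.stack([f*q[:,0]/q[:,2]+c["cx"],f*q[:,1]/q[:,2]+c["cy"]],-1).astype(np.float32)
    return np.minimum(cv2.remap(im,uv[:,:1],uv[:,1:],cv2.INTER_LINEAR),70).mean()
def cost(x): return -sum(val(x,o,k)*w for k in range(3) for o,w in((-.007,1),(.007,1),(0,-1),(-.0125,-.5),(.0125,-.5)))
for zz in(.018,.021,.024,.027):
    r=differential_evolution(lambda y:cost([y[0],y[1],y[2],zz]),[(-.006,.006),(-.006,.01),(-90,-30)],seed=1,popsize=25); print(zz,r.x.round(4),r.fun)
print("view dir tool",((-t@Rc-p)/np.linalg.norm(-t@Rc-p)@M).round(2))
```

```text
0.018 [ 3.50000e-03 -2.70000e-03 -6.37628e+01] -68.59674835205078
0.021 [ 1.20000e-03  1.60000e-03 -6.38479e+01] -68.71258544921875
0.024 [-1.10000e-03  6.10000e-03 -6.38798e+01] -68.64976501464844
0.027 [-3.50000e-03  1.00000e-02 -6.36068e+01] -67.2822494506836
view dir tool [-0.39  0.76  0.52]
```

>>> {"op": "carry_out", "data": {
  "commands": [
    {"x": 0, "y": 0, "z": 0, "ax": 7.1, "ay": 3.6, "az": 0, "gripper": 0.015},
    {"x": 0, "y": 0, "z": 0, "ax": 14.2, "ay": 7.2, "az": 0, "gripper": 0.015},
    {"x": 0, "y": 0, "z": 0, "ax": 21.3, "ay": 10.8, "az": 0, "gripper": 0.015},
    {"x": 0, "y": 0, "z": 0, "ax": 28.4, "ay": 14.4, "az": 0, "gripper": 0.015},
    {"x": 0, "y": 0, "z": 0, "ax": 35.5, "ay": 18, "az": 0, "gripper": 0.015},
    {"x": 0, "y": 0, "z": 0, "ax": 42.6, "ay": 21.6, "az": 0, "gripper": 0.015},
    {"x": 0, "y": 0, "z": 0, "ax": 49.7, "ay": 25.2, "az": 0, "gripper": 0.015},
    {"x": 0, "y": 0, "z": 0, "ax": 56.8, "ay": 28.8, "az": 0, "gripper": 0.015}
  ]
}}

```text
time_s: 7.15
tcp_pos: [0.5125, -0.167, 0.2561]
ee_rot: [-0.004, 0.796, 0.605, -0.001]
ft_force: [-0.0, 0.6, -2.0]
grip_width: 0.0216
finger_force: 99.1
```

```bash
cat > st.py <<'E'
from h import *
import sys
s=manip.observe(); M=R.from_quat(np.roll(s["ee_rot"],-1)).as_matrix()
print(s["time_s"],s["tcp_pos"].round(4),s["joint_positions"].round(3),s["ft_force"].round(1),s["grip_width"].round(4))
a=np.radians(float(sys.argv[4])); T=np.array([[np.cos(a),np.sin(a),0],[np.sin(a),-np.cos(a),0],[0,0,-1]])
tgt=np.array([float(v) for v in sys.argv[1:4]])
print("shift mm",((tgt-s["tcp_pos"])@M*1000).round(1),"turn deg",np.degrees(R.from_matrix(M.T@T).as_rotvec()).round(2), "yaw",np.degrees(np.arctan2(M[1,0],M[0,0])).round(2))
E
sleep 0; python3 -c "
from h import *
[manip.camera('top') for _ in range(3)]"; python3 st.py .544 .152 .17 86
```

```text
Traceback (most recent call last):
  File "st.py", line 4, in <module>
    print(s["time_s"],s["tcp_pos"].round(4),s["joint_positions"].round(3),s["ft_force"].round(1),s["grip_width"].round(4))
                                                                                                 ^^^^^^^^^^^^^^^^^^^^^
AttributeError: 'float' object has no attribute 'round'
```

```bash
sed -i 's/s\["grip_width"\].round(4)/round(s["grip_width"],4)/' st.py; python3 st.py .544 .152 .17 85.8
```

```text
7.3 [ 0.5134 -0.1681  0.2515] [-3.160e-01  8.300e-02  2.110e-01  1.709e+00 -1.000e-03  1.526e+00] [-0.2 -0.1 -2.6] 0.0213
shift mm [316.6 -55.4  81.9] turn deg [ -0.59  -0.03 -11.33] yaw 74.47
```

>>> {"op": "carry_out", "data": {
  "commands": [
    {"x": 0.04, "y": -0.007, "z": 0, "ax": -0.2, "ay": 0, "az": -2, "gripper": 0.015},
    {"x": 0.08, "y": -0.014, "z": 0.01, "ax": -0.4, "ay": 0, "az": -4, "gripper": 0.015},
    {"x": 0.12, "y": -0.021, "z": 0.02, "ax": -0.6, "ay": 0, "az": -6, "gripper": 0.015},
    {"x": 0.16, "y": -0.028, "z": 0.03, "ax": -0.6, "ay": 0, "az": -8, "gripper": 0.015},
    {"x": 0.2, "y": -0.035, "z": 0.04, "ax": -0.6, "ay": 0, "az": -10, "gripper": 0.015},
    {"x": 0.24, "y": -0.042, "z": 0.06, "ax": -0.6, "ay": 0, "az": -11.3, "gripper": 0.015},
    {"x": 0.28, "y": -0.049, "z": 0.08, "ax": -0.6, "ay": 0, "az": -11.3, "gripper": 0.015},
    {"x": 0.3166, "y": -0.0554, "z": 0.082, "ax": -0.6, "ay": 0, "az": -11.3, "gripper": 0.015}
  ]
}}

```text
time_s: 8.1
tcp_pos: [0.5408, 0.1553, 0.1724]
ee_rot: [0.003, 0.732, 0.682, 0.003]
ft_force: [-0.4, -0.2, -1.8]
grip_width: 0.0216
finger_force: 99.3
```

```bash
python3 - <<'E'
from h import *
for n in("top","side"): [manip.camera(n) for _ in range(3)]
for n in("top","side"):
    im,d=manip.camera(n); save(f"pics/{n}2.png",im)
    c,f,Rc,t=cal(n); w=cloud(n,d)
    for o in manip.outline_of(n,"plate"):
        m=o["pixels"]; v,u=np.nonzero(m); e,ax,_=cv2.fitEllipse(cv2.convexHull(np.c_[u,v].astype(np.float32)))
        zz=np.nanmedian(w[m][:,2]); print(n,round(o["conf"],2),m.sum(),np.round(e,1),np.round(ax,1),"z",zz.round(3),"ray.155",ray(n,e,.155).round(4))
E
python3 st.py .544 .152 .1 85.8
python3 -c "
from h import *
t=cv2.imread('pics/top2.png');s=cv2.imread('pics/side2.png')
c=lambda im,u,v:cv2.resize(im[v:v+75,u:u+100],(400,300),interpolation=cv2.INTER_CUBIC)
cv2.imwrite('pics/c2.png',np.hstack([c(t,225,160),c(s,305,130)]))"
```

```text
top 0.67 322 [212.3 193.9] [17.4 26.2] z 0.027 ray.155 [0.5442 0.3335 0.155 ]
top 0.46 164 [281.3 190.9] [ 8.9 23.4] z 0.161 ray.155 [0.5518 0.1125 0.155 ]
side 0.58 419 [357.4 157.7] [22.4 30.7] z 0.162 ray.155 [0.5345 0.1636 0.155 ]
8.6 [0.5424 0.1526 0.1735] [ 0.275  0.099  0.077  1.543 -0.002  1.919] [ 0.6  1.1 -2.4] 0.0215
shift mm [-0.5  1.2 73.5] turn deg [0.37 0.   0.  ] yaw 85.8
```

View pics/c2.png

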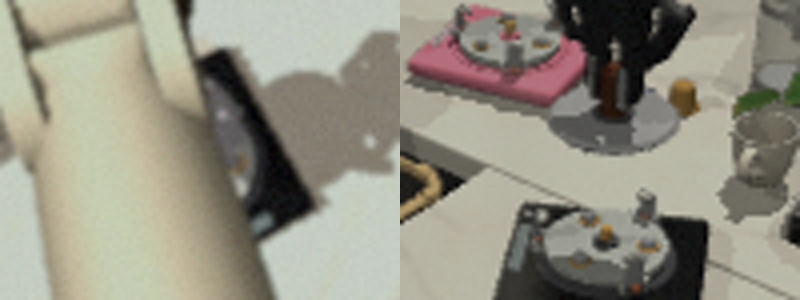

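Top view is hidden by the arm. The side view (right half) shows the plate level in the gripper above the black scale. I'll fit its rim there.

```bash
cat > rim.py <<'E'
from h import *
from scipy.optimize import least_squares
def rimfit(zo,x0,n="side"):
    im,d=manip.camera(n); o=manip.outline_of(n,"plate")[0]["pixels"]
    c,f,Rc,t=cal(n); v,u=np.nonzero(o); cols=np.arange(u.min()+1,u.max()); low=np.array([v[u==k].max()+.5 if (u==k).any() else np.nan for k in cols])
    a=np.linspace(0,2*np.pi,400)
    def res(p):
        P=np.vstack([np.c_[p[0]+r*np.cos(a),p[1]+r*np.sin(a),0*a+zo+h] for r,h in((.054,.009),(.0515,.005),(.0515,.013))])
        q=P@Rc.T+t; U=f*q[:,0]/q[:,2]+c["cx"]; V=f*q[:,1]/q[:,2]+c["cy"]
        L=np.array([V[np.abs(U-k)<.6].max() if (np.abs(U-k)<.6).any() else np.nan for k in cols])
        return np.r_[np.nan_to_num(L-low,nan=0),10*(U.min()-u.min()+.5)/3,10*(U.max()-u.max()-.5)/3]
    r=least_squares(res,x0,loss="soft_l1",diff_step=1e-3); return r.x,np.sqrt(np.mean(r.fun**2)),(u.min(),u.max(),v.min(),v.max())
if __name__=="__main__":
    s=manip.observe(); z=s["tcp_pos"][2]
    for _ in range(3): print(s["tcp_pos"].round(4),rimfit(z-.024,[.544,.152]))
E
python3 rim.py
```

```text
[0.5424 0.1526 0.1735] (array([0.54258723, 0.15481582]), np.float64(0.9381815270878469), (np.int64(343), np.int64(374), np.int64(147), np.int64(168)))
[0.5424 0.1526 0.1735] (array([0.54242552, 0.15225676]), np.float64(0.3311996669772756), (np.int64(341), np.int64(374), np.int64(146), np.int64(168)))
[0.5424 0.1526 0.1735] (array([0.54344647, 0.15260899]), np.float64(0.5265069346667511), (np.int64(342), np.int64(374), np.int64(146), np.int64(168)))
```

>>> {"op": "carry_out", "data": {
  "commands": [
    {"x": -0.0005, "y": 0.0012, "z": 0.02, "ax": 0.4, "ay": 0, "az": 0, "gripper": 0.015},
    {"x": -0.0005, "y": 0.0012, "z": 0.04, "ax": 0.4, "ay": 0, "az": 0, "gripper": 0.015},
    {"x": -0.0005, "y": 0.0012, "z": 0.055, "ax": 0.4, "ay": 0, "az": 0, "gripper": 0.015},
    {"x": -0.0005, "y": 0.0012, "z": 0.065, "ax": 0.4, "ay": 0, "az": 0, "gripper": 0.015},
    {"x": -0.0005, "y": 0.0012, "z": 0.07, "ax": 0.4, "ay": 0, "az": 0, "gripper": 0.015},
    {"x": -0.0005, "y": 0.0012, "z": 0.07, "ax": 0.4, "ay": 0, "az": 0, "gripper": 0.015},
    {"x": -0.0005, "y": 0.0012, "z": 0.07, "ax": 0.4, "ay": 0, "az": 0, "gripper": 0.015}
  ],
  "force": 60
}}

```text
time_s: 9.6
tcp_pos: [0.5441, 0.153, 0.1036]
ee_rot: [-0.0, 0.732, 0.681, -0.0]
ft_force: [-0.4, 0.5, -1.8]
grip_width: 0.0217
finger_force: 99.3
```

```bash
python3 rim.py; python3 st.py .544 .152 .09 85.8
```

```text
[0.5441 0.153  0.1036] (array([0.54240753, 0.1534984 ]), np.float64(0.4787676052788514), (np.int64(341), np.int64(372), np.int64(166), np.int64(186)))
[0.5441 0.153  0.1036] (array([0.54346824, 0.15429918]), np.float64(0.36447870270225674), (np.int64(341), np.int64(373), np.int64(165), np.int64(186)))
[0.5441 0.153  0.1036] (array([0.54320638, 0.1537516 ]), np.float64(0.32577122886241344), (np.int64(341), np.int64(373), np.int64(165), np.int64(186)))
9.9 [0.5439 0.1529 0.1033] [ 0.274  0.113 -0.043  1.416  0.     1.917] [ 0.3  0.1 -2.2] 0.0215
shift mm [-0.9  0.1 13.3] turn deg [-0.07  0.    0.08] yaw 85.88
```

>>> {"op": "carry_out", "data": {
  "commands": [
    {"x": -0.001, "y": 0, "z": 0.002, "ax": 0, "ay": 0, "az": 0, "gripper": 0.015},
    {"x": -0.001, "y": 0, "z": 0.004, "ax": 0, "ay": 0, "az": 0, "gripper": 0.015},
    {"x": -0.001, "y": 0, "z": 0.006, "ax": 0, "ay": 0, "az": 0, "gripper": 0.015},
    {"x": -0.001, "y": 0, "z": 0.008, "ax": 0, "ay": 0, "az": 0, "gripper": 0.015},
    {"x": -0.001, "y": 0, "z": 0.01, "ax": 0, "ay": 0, "az": 0, "gripper": 0.015}
  ]
}}

```text
time_s: 10.4
tcp_pos: [0.5436, 0.1519, 0.0926]
ee_rot: [-0.001, 0.732, 0.681, -0.001]
ft_force: [-0.5, -0.3, -1.8]
grip_width: 0.0219
finger_force: 99.3
```

>>> {"op": "carry_out", "data": {
  "commands": [
    {"x": 0, "y": 0, "z": 0.001, "ax": 0, "ay": 0, "az": 0, "gripper": 0.015},
    {"x": 0, "y": 0, "z": 0.002, "ax": 0, "ay": 0, "az": 0, "gripper": 0.015},
    {"x": 0, "y": 0, "z": 0.003, "ax": 0, "ay": 0, "az": 0, "gripper": 0.015},
    {"x": 0, "y": 0, "z": 0.004, "ax": 0, "ay": 0, "az": 0, "gripper": 0.015}
  ]
}}

```text
time_s: 10.8
tcp_pos: [0.5437, 0.1519, 0.0888]
ee_rot: [-0.001, 0.732, 0.681, -0.001]
ft_force: [-0.1, -0.4, -2.3]
grip_width: 0.0211
finger_force: 99.3
```

>>> {"op": "carry_out", "data": {
  "commands": [
    {"x": 0, "y": 0, "z": 0.001, "ax": 0, "ay": 0, "az": 0, "gripper": 0.015},
    {"x": 0, "y": 0, "z": 0.002, "ax": 0, "ay": 0, "az": 0, "gripper": 0.015},
    {"x": 0, "y": 0, "z": 0.002, "ax": 0, "ay": 0, "az": 0, "gripper": 0.015}
  ]
}}

```text
time_s: 11.1
tcp_pos: [0.5436, 0.1518, 0.0867]
ee_rot: [-0.001, 0.732, 0.681, -0.001]
ft_force: [-0.3, -0.7, -1.4]
grip_width: 0.0214
finger_force: 99.3
```

>>> {"op": "carry_out", "data": {
  "commands": [
    {"x": 0, "y": 0, "z": 0.001, "ax": 0, "ay": 0, "az": 0, "gripper": 0.015},
    {"x": 0, "y": 0, "z": 0.002, "ax": 0, "ay": 0, "az": 0, "gripper": 0.015},
    {"x": 0, "y": 0, "z": 0.002, "ax": 0, "ay": 0, "az": 0, "gripper": 0.015}
  ]
}}

```text
time_s: 11.4
tcp_pos: [0.5436, 0.1519, 0.0847]
ee_rot: [-0.001, 0.732, 0.681, -0.001]
ft_force: [-0.3, 0.2, -2.7]
grip_width: 0.0216
finger_force: 99.3
```

>>> {"op": "carry_out", "data": {
  "commands": [
    {"x": 0, "y": 0, "z": 0.001, "ax": 0, "ay": 0, "az": 0, "gripper": 0.015},
    {"x": 0, "y": 0, "z": 0.002, "ax": 0, "ay": 0, "az": 0, "gripper": 0.015},
    {"x": 0, "y": 0, "z": 0.002, "ax": 0, "ay": 0, "az": 0, "gripper": 0.015}
  ]
}}

```text
time_s: 11.7
tcp_pos: [0.5436, 0.1518, 0.0826]
ee_rot: [-0.001, 0.732, 0.681, -0.001]
ft_force: [-0.0, -0.4, -1.9]
grip_width: 0.0215
finger_force: 99.3
```

>>> {"op": "carry_out", "data": {
  "commands": [
    {"x": 0, "y": 0, "z": 0.001, "ax": 0, "ay": 0, "az": 0, "gripper": 0.015},
    {"x": 0, "y": 0, "z": 0.002, "ax": 0, "ay": 0, "az": 0, "gripper": 0.015},
    {"x": 0, "y": 0, "z": 0.002, "ax": 0, "ay": 0, "az": 0, "gripper": 0.015}
  ]
}}

```text
time_s: 12.0
tcp_pos: [0.5436, 0.1518, 0.0807]
ee_rot: [-0.001, 0.732, 0.681, -0.001]
ft_force: [-0.6, -0.2, -1.9]
grip_width: 0.0216
finger_force: 99.3
```

>>> {"op": "carry_out", "data": {
  "commands": [
    {"x": 0, "y": 0, "z": 0.001, "ax": 0, "ay": 0, "az": 0, "gripper": 0.015},
    {"x": 0, "y": 0, "z": 0.001, "ax": 0, "ay": 0, "az": 0, "gripper": 0.015}
  ]
}}

```text
time_s: 12.2
tcp_pos: [0.5436, 0.1519, 0.0797]
ee_rot: [-0.001, 0.732, 0.681, -0.001]
ft_force: [0.5, 0.2, -1.9]
grip_width: 0.0215
finger_force: 99.3
```

>>> {"op": "carry_out", "data": {
  "commands": [
    {"x": 0, "y": 0, "z": 0.001, "ax": 0, "ay": 0, "az": 0, "gripper": 0.015},
    {"x": 0, "y": 0, "z": 0.001, "ax": 0, "ay": 0, "az": 0, "gripper": 0.015}
  ]
}}

```text
time_s: 12.4
tcp_pos: [0.5436, 0.1519, 0.0787]
ee_rot: [-0.001, 0.732, 0.681, -0.001]
ft_force: [-1.5, 0.2, -2.1]
grip_width: 0.0213
finger_force: 99.3
```

>>> {"op": "carry_out", "data": {
  "commands": [
    {"x": 0, "y": 0, "z": 0.001, "ax": 0, "ay": 0, "az": 0, "gripper": 0.015},
    {"x": 0, "y": 0, "z": 0.001, "ax": 0, "ay": 0, "az": 0, "gripper": 0.015}
  ]
}}

```text
time_s: 12.6
tcp_pos: [0.5436, 0.1519, 0.0777]
ee_rot: [-0.001, 0.732, 0.681, -0.001]
ft_force: [-0.4, -0.3, -2.8]
grip_width: 0.0213
finger_force: 99.3
```

>>> {"op": "carry_out", "data": {
  "commands": [
    {"x": 0, "y": 0, "z": 0.001, "ax": 0, "ay": 0, "az": 0, "gripper": 0.015},
    {"x": 0, "y": 0, "z": 0.001, "ax": 0, "ay": 0, "az": 0, "gripper": 0.015}
  ]
}}

```text
time_s: 12.8
tcp_pos: [0.5436, 0.1519, 0.0767]
ee_rot: [-0.001, 0.732, 0.681, -0.001]
ft_force: [-0.3, 0.6, -1.4]
grip_width: 0.0218
finger_force: 99.3
```

>>> {"op": "carry_out", "data": {
  "commands": [
    {"x": 0, "y": 0, "z": 0.001, "ax": 0, "ay": 0, "az": 0, "gripper": 0.015},
    {"x": 0, "y": 0, "z": 0.001, "ax": 0, "ay": 0, "az": 0, "gripper": 0.015}
  ]
}}

```text
time_s: 13.0
tcp_pos: [0.5436, 0.1519, 0.076]
ee_rot: [-0.001, 0.732, 0.681, -0.001]
ft_force: [-1.8, -0.3, 0.3]
grip_width: 0.0215
finger_force: 99.5
```

>>> {"op": "carry_out", "data": {
  "commands": [
    {"x": 0, "y": 0, "z": 0.0005, "ax": 0, "ay": 0, "az": 0, "gripper": 0.015},
    {"x": 0, "y": 0, "z": 0.0005, "ax": 0, "ay": 0, "az": 0, "gripper": 0.015}
  ]
}}

```text
time_s: 13.2
tcp_pos: [0.5437, 0.1519, 0.0756]
ee_rot: [-0.0, 0.732, 0.681, -0.001]
ft_force: [-1.8, 0.7, 1.9]
grip_width: 0.0216
finger_force: 99.7
```

>>> {"op": "carry_out", "data": {
  "commands": [
    {"x": 0, "y": 0, "z": 0.0005, "ax": 0, "ay": 0, "az": 0, "gripper": 0.015},
    {"x": 0, "y": 0, "z": 0.0005, "ax": 0, "ay": 0, "az": 0, "gripper": 0.015}
  ]
}}

```text
time_s: 13.4
tcp_pos: [0.5438, 0.1518, 0.0752]
ee_rot: [-0.0, 0.732, 0.681, -0.001]
ft_force: [-2.9, -0.7, 3.8]
grip_width: 0.0215
finger_force: 99.9
```

```bash
python3 rim.py; python3 st.py .544 .152 .07 85.8; python3 -c "
from h import *
print(manip.observe()['wrist_torque'].round(3))"
```

```text
[0.5438 0.1518 0.0752] (array([0.54277173, 0.1549288 ]), np.float64(0.36940174997476827), (np.int64(341), np.int64(372), np.int64(172), np.int64(194)))
[0.5438 0.1518 0.0752] (array([0.54327145, 0.15438268]), np.float64(0.3929020772455808), (np.int64(341), np.int64(372), np.int64(173), np.int64(194)))
[0.5438 0.1518 0.0752] (array([0.54155852, 0.15645212]), np.float64(0.3822626039982346), (np.int64(341), np.int64(372), np.int64(172), np.int64(193)))
13.7 [0.5437 0.1518 0.075 ] [ 0.272  0.12  -0.09   1.362  0.     1.915] [-1.8 -0.5  3.4] 0.0214
shift mm [0.2 0.3 5. ] turn deg [-0.09  0.02  0.07] yaw 85.87
[-0.183  0.279  0.01 ]
```

A steady −x side force says the plate sits slightly too far in +x. I'll shift 1 mm and keep going.

>>> {"op": "carry_out", "data": {
  "commands": [
    {"x": 0, "y": -0.0005, "z": 0, "ax": 0, "ay": 0, "az": 0, "gripper": 0.015},
    {"x": 0, "y": -0.001, "z": 0, "ax": 0, "ay": 0, "az": 0, "gripper": 0.015},
    {"x": 0, "y": -0.001, "z": 0, "ax": 0, "ay": 0, "az": 0, "gripper": 0.015}
  ]
}}

```text
time_s: 14.0
tcp_pos: [0.5429, 0.152, 0.075]
ee_rot: [-0.0, 0.732, 0.681, -0.0]
ft_force: [1.1, -0.2, 2.5]
grip_width: 0.0215
finger_force: 99.9
```

>>> {"op": "carry_out", "data": {
  "commands": [
    {"x": 0, "y": 0, "z": 0.0005, "ax": 0, "ay": 0, "az": 0, "gripper": 0.015},
    {"x": 0, "y": 0, "z": 0.0005, "ax": 0, "ay": 0, "az": 0, "gripper": 0.015}
  ]
}}

```text
time_s: 14.2
tcp_pos: [0.5429, 0.152, 0.0747]
ee_rot: [-0.0, 0.732, 0.681, -0.0]
ft_force: [0.3, -0.3, 6.3]
grip_width: 0.0215
finger_force: 100.2
```

>>> {"op": "carry_out", "data": {
  "commands": [
    {"x": 0, "y": 0, "z": 0.0005, "ax": 0, "ay": 0, "az": 0, "gripper": 0.015},
    {"x": 0, "y": 0, "z": 0.0005, "ax": 0, "ay": 0, "az": 0, "gripper": 0.015}
  ]
}}

```text
time_s: 14.4
tcp_pos: [0.543, 0.152, 0.0744]
ee_rot: [-0.0, 0.732, 0.681, -0.0]
ft_force: [0.1, -0.5, 7.5]
grip_width: 0.0211
finger_force: 100.3
```

>>> {"op": "carry_out", "data": {
  "commands": [
    {"x": 0, "y": 0, "z": 0.0005, "ax": 0, "ay": 0, "az": 0, "gripper": 0.015},
    {"x": 0, "y": 0, "z": 0.0005, "ax": 0, "ay": 0, "az": 0, "gripper": 0.015}
  ]
}}

```text
time_s: 14.6
tcp_pos: [0.543, 0.1521, 0.074]
ee_rot: [-0.0, 0.732, 0.681, -0.0]
ft_force: [0.1, -0.6, 6.9]
grip_width: 0.0215
finger_force: 100.3
```

>>> {"op": "carry_out", "data": {
  "commands": [
    {"x": 0, "y": 0, "z": 0.0005, "ax": 0, "ay": 0, "az": 0, "gripper": 0.015},
    {"x": 0, "y": 0, "z": 0.0005, "ax": 0, "ay": 0, "az": 0, "gripper": 0.015}
  ]
}}

```text
time_s: 14.8
tcp_pos: [0.5426, 0.1519, 0.0727]
ee_rot: [-0.001, 0.732, 0.681, -0.001]
ft_force: [-0.4, -1.2, 1.6]
grip_width: 0.0216
finger_force: 99.7
```

>>> {"op": "carry_out", "data": {
  "commands": [
    {"x": 0, "y": 0, "z": 0.0005, "ax": 0, "ay": 0, "az": 0, "gripper": 0.015},
    {"x": 0, "y": 0, "z": 0.0005, "ax": 0, "ay": 0, "az": 0, "gripper": 0.015}
  ]
}}

```text
time_s: 15.0
tcp_pos: [0.5423, 0.1518, 0.0716]
ee_rot: [-0.001, 0.732, 0.681, -0.001]
ft_force: [1.2, -0.3, -0.6]
grip_width: 0.0213
finger_force: 99.3
```

Past the rollers: force fell. Now I follow it down to the balls.

>>> {"op": "carry_out", "data": {
  "commands": [
    {"x": 0, "y": 0, "z": 0.0005, "ax": 0, "ay": 0, "az": 0, "gripper": 0.015},
    {"x": 0, "y": 0, "z": 0.001, "ax": 0, "ay": 0, "az": 0, "gripper": 0.015}
  ]
}}

```text
time_s: 15.2
tcp_pos: [0.5423, 0.1519, 0.0707]
ee_rot: [-0.001, 0.732, 0.681, -0.001]
ft_force: [0.2, -0.3, -3.3]
grip_width: 0.0215
finger_force: 99.1
```

>>> {"op": "carry_out", "data": {
  "commands": [
    {"x": 0, "y": 0, "z": 0.0005, "ax": 0, "ay": 0, "az": 0, "gripper": 0.015},
    {"x": 0, "y": 0, "z": 0.0005, "ax": 0, "ay": 0, "az": 0, "gripper": 0.015}
  ]
}}

```text
time_s: 15.4
tcp_pos: [0.5423, 0.1518, 0.0702]
ee_rot: [-0.001, 0.732, 0.681, -0.001]
ft_force: [0.1, -0.1, -6.7]
grip_width: 0.0216
finger_force: 98.7
```

>>> {"op": "carry_out", "data": {
  "commands": [
    {"x": 0, "y": 0, "z": 0.0005, "ax": 0, "ay": 0, "az": 0, "gripper": 0.015},
    {"x": 0, "y": 0, "z": 0.0005, "ax": 0, "ay": 0, "az": 0, "gripper": 0.015}
  ]
}}

```text
time_s: 15.6
tcp_pos: [0.5423, 0.1519, 0.0699]
ee_rot: [-0.001, 0.732, 0.681, -0.001]
ft_force: [-0.2, -0.3, -6.6]
grip_width: 0.0215
finger_force: 98.7
```

>>> {"op": "carry_out", "data": {
  "commands": [
    {"x": 0, "y": 0, "z": 0.0005, "ax": 0, "ay": 0, "az": 0, "gripper": 0.015},
    {"x": 0, "y": 0, "z": 0.0005, "ax": 0, "ay": 0, "az": 0, "gripper": 0.015}
  ]
}}

```text
time_s: 15.8
tcp_pos: [0.5425, 0.1519, 0.0697]
ee_rot: [-0.001, 0.732, 0.681, -0.001]
ft_force: [0.9, -0.8, -6.8]
grip_width: 0.0215
finger_force: 98.8
```

>>> {"op": "carry_out", "data": {
  "commands": [
    {"x": 0, "y": 0, "z": 0.0005, "ax": 0, "ay": 0, "az": 0, "gripper": 0.015},
    {"x": 0, "y": 0, "z": 0.0005, "ax": 0, "ay": 0, "az": 0, "gripper": 0.015}
  ]
}}

```text
time_s: 16.0
tcp_pos: [0.5426, 0.1519, 0.0693]
ee_rot: [-0.001, 0.732, 0.681, -0.001]
ft_force: [-0.1, -0.0, -6.3]
grip_width: 0.0213
finger_force: 98.8
```

>>> {"op": "carry_out", "data": {
  "commands": [
    {"x": 0, "y": 0, "z": 0.0005, "ax": 0, "ay": 0, "az": 0, "gripper": 0.015},
    {"x": 0, "y": 0, "z": 0.0005, "ax": 0, "ay": 0, "az": 0, "gripper": 0.015}
  ]
}}

```text
time_s: 16.2
tcp_pos: [0.5427, 0.1519, 0.0689]
ee_rot: [-0.0, 0.732, 0.681, -0.001]
ft_force: [0.3, -0.8, -5.4]
grip_width: 0.0215
finger_force: 98.9
```

>>> {"op": "carry_out", "data": {
  "commands": [
    {"x": 0, "y": 0, "z": 0.0005, "ax": 0, "ay": 0, "az": 0, "gripper": 0.015},
    {"x": 0, "y": 0, "z": 0.0005, "ax": 0, "ay": 0, "az": 0, "gripper": 0.015}
  ]
}}

```text
time_s: 16.4
tcp_pos: [0.5428, 0.1519, 0.0686]
ee_rot: [-0.0, 0.732, 0.681, -0.0]
ft_force: [-0.1, -0.6, -2.2]
grip_width: 0.0214
finger_force: 99.1
```

>>> {"op": "carry_out", "data": {
  "commands": [
    {"x": 0, "y": 0, "z": 0.0005, "ax": 0, "ay": 0, "az": 0, "gripper": 0.015},
    {"x": 0, "y": 0, "z": 0.0005, "ax": 0, "ay": 0, "az": 0, "gripper": 0.015}
  ]
}}

```text
time_s: 16.6
tcp_pos: [0.5429, 0.1519, 0.0682]
ee_rot: [-0.0, 0.732, 0.681, -0.0]
ft_force: [-0.5, -1.8, -0.3]
grip_width: 0.0209
finger_force: 99.4
```

>>> {"op": "carry_out", "data": {
  "commands": [
    {"x": 0, "y": 0, "z": 0.0005, "ax": 0, "ay": 0, "az": 0, "gripper": 0.015},
    {"x": 0, "y": 0, "z": 0.0005, "ax": 0, "ay": 0, "az": 0, "gripper": 0.015}
  ]
}}

```text
time_s: 16.8
tcp_pos: [0.5429, 0.152, 0.0679]
ee_rot: [-0.0, 0.732, 0.681, -0.0]
ft_force: [0.2, -1.5, 3.0]
grip_width: 0.0218
finger_force: 99.8
```

>>> {"op": "carry_out", "data": {
  "commands": [
    {"x": 0, "y": 0, "z": 0.0005, "ax": 0, "ay": 0, "az": 0, "gripper": 0.015},
    {"x": 0, "y": 0, "z": 0.0005, "ax": 0, "ay": 0, "az": 0, "gripper": 0.015}
  ]
}}

```text
time_s: 17.0
tcp_pos: [0.543, 0.152, 0.0675]
ee_rot: [-0.0, 0.732, 0.681, -0.0]
ft_force: [-0.6, -2.0, 4.8]
grip_width: 0.0216
finger_force: 100.1
```

```bash
python3 st.py .543 .152 .07 85.8; python3 -c "
from h import *
print(manip.observe()['wrist_torque'].round(3))"
```

```text
17.0 [0.543  0.152  0.0675] [ 0.273  0.12  -0.104  1.347  0.     1.916] [-0.6 -2.   4.8] 0.0216
shift mm [-0.   0.  -2.5] turn deg [-0.04 -0.    0.07] yaw 85.87
[-0.465  0.21  -0.135]
```

>>> {"op": "carry_out", "data": {
  "commands": [
    {"x": -0.0004, "y": 0, "z": 0, "ax": 0, "ay": 0, "az": 0.5, "gripper": 0.015},
    {"x": -0.0004, "y": 0, "z": 0, "ax": 0, "ay": 0, "az": 1, "gripper": 0.015},
    {"x": -0.0004, "y": 0, "z": 0, "ax": 0, "ay": 0, "az": 1, "gripper": 0.015}
  ]
}}

```text
time_s: 17.3
tcp_pos: [0.5429, 0.1518, 0.0674]
ee_rot: [-0.0, 0.738, 0.675, -0.0]
ft_force: [-1.1, -0.5, 4.6]
grip_width: 0.0212
finger_force: 100.1
```

```bash
python3 -c "
from h import *
s=manip.observe();print(s['wrist_torque'].round(3),s['ft_force'].round(1),s['tcp_pos'])"
```

```text
[-0.14   0.161  0.072] [-1.1 -0.5  4.6] [0.54291981 0.1517873  0.0674402 ]
```

>>> {"op": "carry_out", "data": {
  "commands": [
    {"x": 0, "y": -0.0002, "z": 0, "ax": 0, "ay": 0, "az": -0.3, "gripper": 0.015},
    {"x": 0, "y": -0.0002, "z": 0.0005, "ax": 0, "ay": 0, "az": -0.3, "gripper": 0.015},
    {"x": 0, "y": -0.0002, "z": 0.0005, "ax": 0, "ay": 0, "az": -0.3, "gripper": 0.015}
  ]
}}

```text
time_s: 17.6
tcp_pos: [0.5429, 0.1518, 0.0673]
ee_rot: [-0.0, 0.736, 0.677, 0.0]
ft_force: [-1.4, -0.5, 7.9]
grip_width: 0.0214
finger_force: 100.4
```

>>> {"op": "carry_out", "data": {
  "commands": [
    {"x": 0, "y": 0, "z": 0.0005, "ax": 0, "ay": 0, "az": 0, "gripper": 0.015},
    {"x": 0, "y": 0, "z": 0.0005, "ax": 0, "ay": 0, "az": 0, "gripper": 0.015}
  ]
}}

```text
time_s: 17.8
tcp_pos: [0.543, 0.1518, 0.0671]
ee_rot: [-0.0, 0.736, 0.677, 0.0]
ft_force: [-1.8, -1.6, 9.5]
grip_width: 0.0214
finger_force: 100.6
```

Stiffness now matches the bare load cell (about 15 N/mm), so it is seated. I'll relax the press and let go.

>>> {"op": "carry_out", "data": {
  "commands": [
    {"x": 0, "y": 0, "z": -0.0008, "ax": 0, "ay": 0, "az": 0, "gripper": 0.015},
    {"x": 0, "y": 0, "z": -0.0012, "ax": 0, "ay": 0, "az": 0, "gripper": 0.022},
    {"x": 0, "y": 0, "z": -0.0012, "ax": 0, "ay": 0, "az": 0, "gripper": 0.026},
    {"x": 0, "y": 0, "z": -0.0012, "ax": 0, "ay": 0, "az": 0, "gripper": 0.034},
    {"x": 0, "y": 0, "z": -0.0012, "ax": 0, "ay": 0, "az": 0, "gripper": 0.045},
    {"x": 0, "y": 0, "z": -0.0012, "ax": 0, "ay": 0, "az": 0, "gripper": 0.045},
    {"x": 0, "y": 0, "z": -0.0012, "ax": 0, "ay": 0, "az": 0, "gripper": 0.045},
    {"x": 0, "y": 0, "z": -0.0012, "ax": 0, "ay": 0, "az": 0, "gripper": 0.045}
  ],
  "force": 20
}}

```text
time_s: 18.6
tcp_pos: [0.5424, 0.1516, 0.067]
ee_rot: [-0.001, 0.736, 0.677, -0.001]
ft_force: [-0.3, -0.1, -0.6]
grip_width: 0.0451
finger_force: 0.0
```

>>> {"op": "carry_out", "data": {
  "commands": [
    {"x": 0, "y": 0, "z": -0.02, "ax": 0, "ay": 0, "az": 0, "gripper": 0.045},
    {"x": 0, "y": 0, "z": -0.05, "ax": 0, "ay": 0, "az": 0, "gripper": 0.045},
    {"x": 0, "y": 0, "z": -0.09, "ax": 0, "ay": 0, "az": 0, "gripper": 0.045},
    {"x": 0, "y": -0.04, "z": -0.13, "ax": 0, "ay": 0, "az": 0, "gripper": 0.045},
    {"x": 0, "y": -0.08, "z": -0.17, "ax": 0, "ay": 0, "az": 0, "gripper": 0.045},
    {"x": 0, "y": -0.12, "z": -0.18, "ax": 0, "ay": 0, "az": 0, "gripper": 0.045},
    {"x": 0, "y": -0.16, "z": -0.18, "ax": 0, "ay": 0, "az": 0, "gripper": 0.045},
    {"x": 0, "y": -0.2, "z": -0.18, "ax": 0, "ay": 0, "az": 0, "gripper": 0.045}
  ]
}}

```text
time_s: 19.4
tcp_pos: [0.342, 0.1684, 0.2483]
ee_rot: [-0.0, 0.736, 0.677, 0.0]
ft_force: [-0.1, 0.1, 0.7]
grip_width: 0.0452
finger_force: 0.0
```

Run:
```python
from h import *
import rim
s=manip.observe(); print(s["time_s"],s["tcp_pos"],s["ft_force"],s["grip_width"])
[manip.camera("top") for _ in range(4)]
W={}
for n in("top","side"):
    A=[manip.camera(n) for _ in range(8)]; im=A[-1][0]; d=np.median([a[1] for a in A],0); w=cloud(n,d); save(f"pics/{n}3.png",im)
    o=manip.outline_of(n,"plate")
    for k in o[:2]: print(n,k["conf"],k["uv"])
    r=np.hypot(w[...,0]-.543,w[...,1]-.152); m=(r<.046)&(r>.022)&(w[...,2]>.035)&(w[...,2]<.085); p=w[m]
    c,*_=np.linalg.lstsq(np.c_[p[:,:2]-[.543,.152],np.ones(len(p))],p[:,2],rcond=None); print(n,m.sum(),"disc top z,tilt",c.round(4))
    c0=np.median(p[:,2]); print(c0)
print(rim.rimfit(.0435,[.543,.152]))
T=cv2.imread('pics/top3.png');S=cv2.imread('pics/side3.png')
c=lambda im,u,v:cv2.resize(im[v:v+60,u:u+80],(400,300),interpolation=cv2.INTER_CUBIC)
cv2.imwrite('pics/c3.png',np.hstack([c(T,232,169),c(S,316,160)]))
```

```text
19.4 [0.34198453 0.16839296 0.24825946] [-0.06599542  0.11215453  0.65738968] 0.04515916890631575
top 0.79 [268.2, 201.8]
top 430 disc top z,tilt [ 0.0013 -0.0009  0.0547]
0.05466007951657925
side 0.65 [355.1, 186.8]
side 264 disc top z,tilt [-0.0595  0.1163  0.0542]
0.05579917440332051
(array([0.53975408, 0.15453293]), np.float64(0.925386931679849), (np.int64(341), np.int64(371), np.int64(174), np.int64(195)))
```

View pics/c3.png

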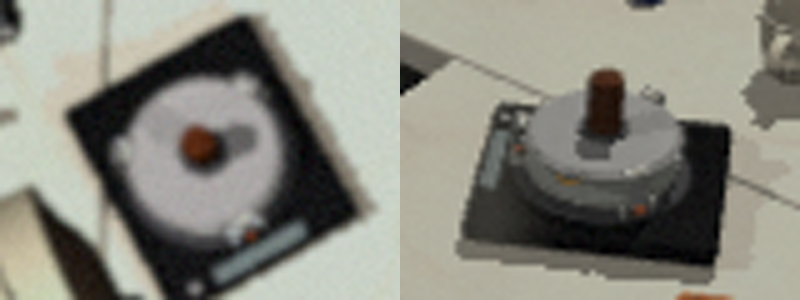

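The enlarged crop shows the plate level over the black scale. Its top is at z ≈ 0.055 (both cameras agree) and the three rollers sit over the rim at (245,85), (245,230) and (122,150) in the top crop. It travelled about 8 mm from the rollers to the stop, and turning it met resistance both ways. Both fit rods seated on the balls, so I'm handing in.

```bash
python3 -c "
from h import *
print(manip.hand_in())"
```

```text
the job is handed in; nothing more can be done
None
```

I put the weighing plate back on the black scale and pressed it past the catches until it sat level on the balls. I then let go and handed the job in; no verdict came back, and the seating is judged from force, travel and camera images because the seat pin cannot be read. The measured press stayed at about 12 N.

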